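# Bleed the test stand, then close the regulator on its guide dowels and hold it shut

### The arm

A 6-joint arm with a two-finger parallel gripper is mounted at the origin on the work surface. World frame = base frame: x ahead of the robot, y to its left, z up, the work surface at z = 0. Lengths are in m, angles in rad, forces in N, time in s.
With the tool pointing down it reaches from about 0.35 to 0.925 m from the base axis. Payload 6.4 kg.
Tool frame: the origin (TCP) lies between the finger pads; the fingertips stand 25 mm ahead of it and the grasp point (between the pads) lies 6 mm ahead of it; z points along the fingers, y is the line along which they close (so a half turn about z gives the same grasp; the last joint's range is limited). The gripper opens to 94 mm and grips with 3 to 60 N. Pads are 16 mm wide; open, the fingers measure 119 mm over their backs; the gripper's body (75 mm by 177 mm) begins 78 mm behind the grasp point.
Start: joints at [-1.455, 0.245, 1.558, -0, 1.339, -0.174], TCP at [0.186, -0.623, 0.23] pointing down, gripper open.
Joint ranges: [-3.13, 3.13], [-1.02, 2.26], [0.13, 2.54], [-0.95, 4.09], [0.21, 2.88], [-2.74, 2.74]. Speed limits (rad/s): [2.57, 2.57, 3.14, 3.14, 3.14, 3.14].

### API

Orientations are given as a unit quaternion [x, y, z, w].
In Python, from plant import read_state, capture, camera_params, finish_job gives the robot as it stands. The module is installed in compiled form; this text tells all that it offers.
- The arm moves only by the tool play_rows, never from a script. Its argument "plan" is a list that holds one entry, the list of rows, each a list of 6 numbers: the shift along the tool's x, y, z scaled (see below), then the turn, a rotation vector about the tool's x, y, z scaled (see below). In form: [[[dx, dy, dz, rx, ry, rz], ...]]. A call has 1 to 20 rows; each row shifts and turns the commanded pose from where the row before left it, along the tool's axes as they then stand; what a row does not reach is not made up. The controller multiplies each number of a shift by 5 cm and each number of a turn by 4 degrees. A row lasts 1/10 s, in which the tool goes at most 50 mm and 8.59 degrees, less where a joint would pass 70% of its speed; a pose out of reach is approached as far as the arm can. A call with a number of a shift or a turn outside -1 to 1 is refused whole. A call with a gripper value outside its range is refused whole. "claw" is the gripper's target within -1 to 1 (shut at 1, half-way at 0, fully open at -1), set as the call begins (left out, the last holds). The fingers move at their own pace and stop on an object; "squeeze" is the grip in N (left out, the last holds). Time passes only in rows, so rows that do not move let the fingers close. It gives the time, the measured TCP pose, the force, the opening and the grip force at its end, in the units of the state.
- read_state(): the state, without advancing time (a new reading comes with each control period).
- capture(name): name is "scene" or "top" or "wrist"; returns the picture (400x640x3 uint8, red, green, blue); there is no depth.
- camera_params(name): a dict with "fx", "fy", "cx", "cy" (pixels), "extrinsics" (4x4, takes a point from camera to world coordinates); the wrist camera has in their place "tool_from_camera" (4x4, takes a point from camera to tool coordinates, whose origin is the TCP and whose axes are the flange's). Camera axes: x right, y up, looking along -z (the intrinsics and any distortion apply to the point x, -y, -z); pixel columns grow to the right and rows downward; lengths in m; the calibration is good to about 2 mm. A picture is of the moment at which its call begins: read the wrist's pose just before it. camera_params takes no time and is no camera call.
- finish_job(): hands the job in; it is judged then, once.
The state is a dict: "clock": time; "joint_pos": joint angles; "joint_velocities": joint speeds; "effort": joint torques, N m; "ee_pos": TCP position; "orientation": TCP orientation; "contact_force": force on the tool from outside, world axes, zero at the start; "moment": the same for the moment, N m; "finger_gap": finger opening in m; "finger_force": force on a finger pad.
Only numpy, scipy, OpenCV 4.12 (cv2) and the standard library are available. Lean on these libraries where they do the work, as an engineer would, in place of code of your own. Each camera call takes 0.05 s, during which the arm holds its last target. There are 200 camera calls.

### The job

The gas regulator clamped on the test stand is ready to be closed. First bleed the line: twist the stand's spring-return bleed knob clockwise (seen from above) all the way to its stop and let go so that it springs back; only then put the loose spring case that has two ears over the two guide dowels of the regulator body, with its vent spout on the same side as the body's open outlet pipe. Press it down against the diaphragm spring until the two flanges are closed together all round, and finish like that, still holding it pressed shut with the gripper; leave the other things on the bench where they are.

Things in the scene. Friction and masses are not known exactly. Their poses are not given: they have to be found in the camera images.
- stand: Regulator test stand, fixed. Dark steel base plate 160 x 320 x 12 mm (x, y, z); origin at the centre of its underside, z up, y along the pipe line. At stand y = -65 mm an aluminium regulator body is clamped; at y = +120 mm is the brass bleed valve with its knob. Between them an inlet pipe (tops 59 mm high) and a small gauge lying face up at x = +54, y = +50 mm, top 55 mm high.
- seat (a point): Centre of the regulator body's upper joint face, 95 mm above the bench, on the body's vertical axis; axes as the stand. The face is a flange 92 mm across with two ears along +x and -x reaching 76 mm. Two vertical steel guide dowels, 8 mm diameter, round tips, stand at x = +60 and -60 mm from here, 24 mm proud of the face.
- plate_top (a point): Centre of the top of the sprung steel diaphragm plate, 56 mm diameter, in the middle of the joint face. It stands 8 mm proud of the face on a spring: about 6 N starts it down, 10 N brings it level with the face; when let go it lifts the spring case again.
- outlet (a point): Centre of the open end of the body's outlet pipe stub (40 mm collar, dark bore), on the stand's -y side, 80 mm from the body's axis and 46 mm above the bench.
- bleed_knob (a joint): Angle of the spring-return bleed knob: 0 at rest, grows clockwise seen from above to a hard stop at 1.2 rad. The return spring takes 0.06 N m at rest and 0.18 N m at the stop; it springs back in about half a second when let go.
- bleed_grip (a point): Point on the (vertical) axis of the bleed knob, 95 mm above the bench, at the middle of its wing; turns with the knob. The wing is a black bar 54 mm long along this point's x (along the stand's x at rest), 12 mm thick along its y, 28 mm tall (81 to 109 mm above the bench), over a hub of 32 mm diameter and a steel spring housing of 38 mm diameter.
- cover: Spring case to fit: loose bare-aluminium casting, about 0.4 kg, upright on its flange. Origin at the centre of its flat underside, z up. Flange 92 mm across, 10 mm thick; two ears along +x and -x reach 76 mm from the axis, 30 mm wide, each with a 10 mm through hole 60 mm from the axis. Fitted, its axes are parallel to the stand's and its origin is at seat.
- tower (a point): Point on the axis of that spring case, 61 mm above its underside: middle of the pads' place on its plain round tower, 36 mm diameter, from 33 to 82 mm above the underside (dark plug on top up to 86 mm). Below 33 mm a dome widens to the flange.
- vent (a point): Centre of the mouth of the spring case's vent spout, a round stub of 18 mm diameter that points along the case's -y from the dome: 62 mm from the case's axis, 19 mm above its underside.
- spare_case: Bystander: another aluminium spring case, plain round flange 104 mm across, no ears, no vent spout, same 36 mm tower, 86 mm high. Origin at the centre of its underside.
- gauge_fitting: Bystander: brass gauge fitting standing upright, 29 mm across, 40 mm high. Origin at the centre of its underside.
- knob_cap: Bystander: red aluminium knob cap, 34 mm diameter, 18 mm high. Origin at the centre of its underside.
- valve_disc: Bystander: black rubber valve disc, 40 mm diameter, 7 mm thick, with a 10 mm hole, lying on the stand's base plate. Origin at the centre of its underside.
- bush: Bystander: white ceramic insulator bush, 28 mm diameter, 24 mm high. Origin at the centre of its underside.
- spanner: Bystander: steel spanner lying flat, 200 mm long along its x. Origin at the middle of its underside.
- blank_plug: Bystander: steel hexagon blanking plug standing on its head, 32 mm across, 26 mm high. Origin at the centre of its underside.
There are look-alikes about, which are no part of the job. What is shaped like the cover but blue or orange is not meant.

How it is judged:
By the outcome, as a careful person would: the job done as asked, in the order asked, and still so for the second after the job is handed in, while the arm keeps its last pose, push and grip.
It also fails if it takes over 62 s, if anything falls off the work surface, if the arm or the gripper's body presses on something with over 40 N, if the wrist force passes 120 N, or if a joint passes its speed limit or range.

## Working session

There is one attempt and no reset: what is moved stays moved. The work goes in short steps, Python scripts to look and compute and a tool call to move; the robot and the scene stay as the last step left them, time stands still between calls to the robot, and variables do not carry over. Pictures are saved under pics/ and viewed, at most 10 in all, crops included, and the job is handed in when it is done.

Besides the shell and the picture viewer there is one more tool, called after "Request:" as name(argument=value, ...), one argument or row to a line, values as JSON. play_rows: Moves the arm, as the interface text tells. Its arguments: {"type":"object","properties":{"plan":{"type":"array","items":{"type":"array","items":{"type":"array","items":{"type":"number"}}}},"claw":{"type":"number"},"squeeze":{"type":"number"}},"required":["plan"]}

```bash
mkdir -p pics; cat > h.py <<'E'
import numpy as np, cv2
from plant import read_state, capture, camera_params, finish_job
from scipy.spatial.transform import Rotation as R
def save(name,im): cv2.imwrite('pics/'+name+'.png',im[:,:,::-1])
def cam(name,st=None):
    p=camera_params(name)
    if 'extrinsics' in p: T=np.array(p['extrinsics'])
    else:
        T=np.eye(4);T[:3,:3]=R.from_quat(st['orientation']).as_matrix();T[:3,3]=st['ee_pos'];T=T@np.array(p['tool_from_camera'])
    return p,T
def ray(c,u,v):
    p,T=c
    d=np.array([(u-p['cx'])/p['fx'],-(v-p['cy'])/p['fy'],-1.])
    return T[:3,3],T[:3,:3]@d
def onz(c,u,v,z):
    o,d=ray(c,u,v); return o+d*(z-o[2])/d[2]
def proj(c,P):
    p,T=c; q=T[:3,:3].T@(np.array(P)-T[:3,3]); return p['cx']+p['fx']*q[0]/-q[2], p['cy']-p['fy']*q[1]/-q[2]
E
python3 - <<'E'
from h import *
st=read_state();print(st)
for n in ('scene','top','wrist'):
    im=capture(n);save(n+'0',im);np.save('pics/'+n+'0.npy',im);print(n,camera_params(n))
E
```

```text
{'clock': 0.0, 'joint_pos': array([-1.45511987e+00,  2.45783941e-01,  1.55895417e+00,  6.77127349e-06,
        1.33868662e+00, -1.74114159e-01]), 'joint_velocities': array([ 0.00194481, -0.00045288,  0.00020074,  0.00070473, -0.0001484 ,
       -0.00021541]), 'effort': array([ 9.56072427e-05, -4.15838349e+01, -3.14596474e+01,  6.84528938e-02,
        3.33455438e-02, -1.36328381e-04]), 'ee_pos': array([ 0.1856752 , -0.622366  ,  0.22939675]), 'orientation': array([ 9.89520726e-01,  1.44388000e-01,  3.00546121e-05, -9.15554765e-04]), 'contact_force': array([-0.89627481,  0.39704261, -0.67310228]), 'moment': array([0.02200558, 0.03424177, 0.02893127]), 'finger_force': 0.0, 'finger_gap': 0.09396203894231038}
scene {'fx': 466.6831197876905, 'fy': 466.6831197876905, 'cx': 317.32015817147646, 'cy': 196.7839359830914, 'extrinsics': array([[-0.11397531, -0.83738304,  0.53460197,  1.23789585],
       [ 0.99342727, -0.09033244,  0.07030151,  0.05290527],
       [-0.01057739,  0.53910082,  0.84217482,  1.27257273],
       [ 0.        ,  0.        ,  0.        ,  1.        ]])}
top {'fx': 509.0356230644804, 'fy': 509.0356230644804, 'cx': 325.0842846487917, 'cy': 199.05391399180084, 'extrinsics': array([[-0.10003478,  0.97483671, -0.19921452,  0.20085131],
       [-0.99497489, -0.0988625 ,  0.01584874, -0.02126262],
       [-0.00424491,  0.19979887,  0.97982774,  1.58618433],
       [ 0.        ,  0.        ,  0.        ,  1.        ]])}
wrist {'fx': 334.83135427520074, 'fy': 334.83135427520074, 'cx': 313.94949431829434, 'cy': 201.66111805349564, 'tool_from_camera': array([[-6.85537363e-04,  9.69182111e-01,  2.46344407e-01,
         7.17697499e-02],
       [ 9.99999756e-01,  6.31421525e-04,  2.98666207e-04,
         1.12580061e-03],
       [ 1.33914784e-04,  2.46344551e-01, -9.69182307e-01,
        -1.53986037e-01],
       [ 0.00000000e+00,  0.00000000e+00,  0.00000000e+00,
         1.00000000e+00]])}
```

View pics/scene0.png

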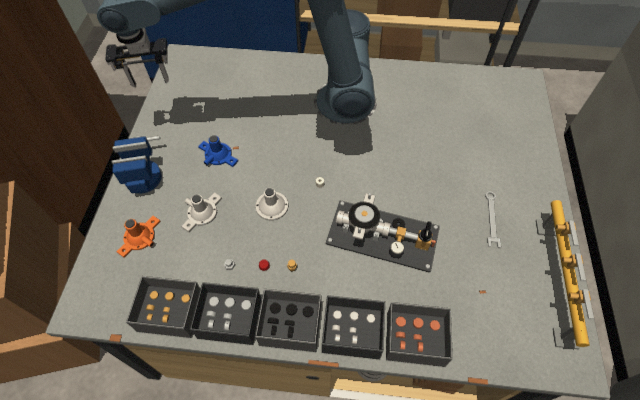

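View pics/top0.png

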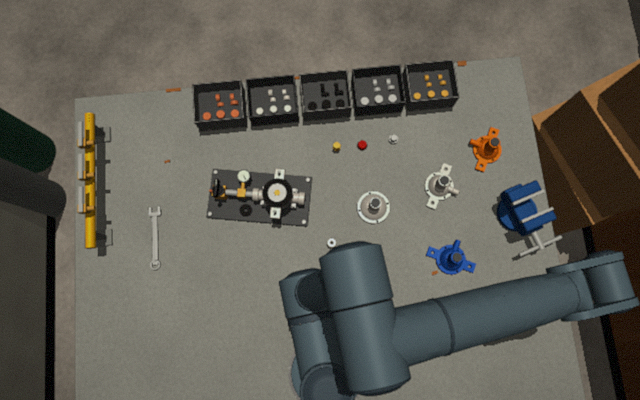

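The scene view shows these candidates for the cover:
- Blue eared case at scene (217,152).
- Orange eared case at (138,233).
- Plain round spare at (271,203).
- Bare-aluminium eared case at (201,210), top view (441,185). This one matches the description.

The stand is at scene (385,233), with its bleed knob at (427,237). Next I check the choice in a close crop.

```bash
python3 - <<'E'
from h import *
t=np.load('pics/top0.npy'); s=np.load('pics/scene0.npy')
f=lambda im,x,y,w,h,k:cv2.resize(im[y:y+h,x:x+w],None,fx=k,fy=k,interpolation=cv2.INTER_CUBIC)
a=np.hstack([f(t,200,160,120,70,4), f(t,405,150,80,70,4)])
b=np.hstack([f(s,322,185,120,85,4), f(s,170,180,80,85,4)])
save('crop1',np.vstack([a,b])[:600])
E
```

```text
(no output)
```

View pics/crop1.png

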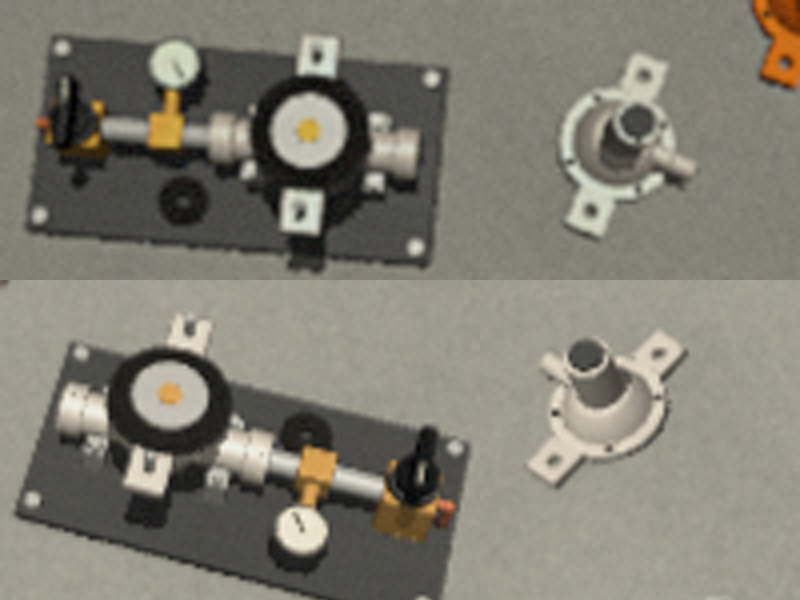

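The crop confirms the choice: a bare-aluminium eared case with a vent spout, tower top at top-view (444,181) and vent at (457,192). The stand shows its plate at top (277,193) and its knob at (217,188). Next I measure.

```bash
python3 - <<'E'
from h import *
c=cam('top');s=cam('scene')
np.set_printoptions(precision=4,suppress=True)
def P(n,cc,z,*uv):
    for u,v in uv: print(n,onz(cc,u,v,z))
P('screw t',c,.014,(215.5,172),(307.7,179.5),(209.7,213.7),(303.7,221.5))
S=lambda x,y:(x/4+322,(y-280)/4+185)
P('screw s',s,.014,S(80,353),S(33,498),S(455,447))
P('plate t',c,.103,(277,192.7)); P('plate s',s,.103,S(171,394))
P('knob t',c,.109,(216.7,187.5)); P('knobtips s',s,.109,S(428,430),S(411,480))
C=lambda x,y:(((x-480)/4+170),(y-280)/4+180)
P('plug t',c,.086,(444.2,181)); P('plug s',s,.086,C(589,354))
P('ears t',c,.01,(446.2,168.7),(432.5,203)); P('ears s',s,.01,C(658,352),C(553,460))
P('vent t',c,.019,(457.5,192)); P('vent s',s,.019,C(548,360))
E
```

```text
screw t [0.6434 0.2923 0.014 ]
screw t [0.5892 0.0019 0.014 ]
screw t [0.5104 0.3181 0.014 ]
screw t [0.456  0.0269 0.014 ]
screw s [0.4548 0.0285 0.014 ]
screw s [0.5871 0.0042 0.014 ]
screw s [0.5084 0.3214 0.014 ]
plate t [0.5361 0.0955 0.103 ]
plate s [0.538  0.0989 0.103 ]
knob t [0.5687 0.2725 0.109 ]
knobtips s [0.5516 0.2823 0.109 ]
knobtips s [0.5934 0.2699 0.109 ]
plug t [ 0.525  -0.4098  0.086 ]
plug s [ 0.5297 -0.4062  0.086 ]
ears t [ 0.5808 -0.4417  0.01  ]
ears t [ 0.4745 -0.3824  0.01  ]
ears s [ 0.4765 -0.3807  0.01  ]
ears s [ 0.5827 -0.4389  0.01  ]
vent t [ 0.5    -0.4635  0.019 ]
vent s [ 0.4988 -0.4633  0.019 ]
```

Request:
play_rows(
  plan=[
    [[0.5,-0.6,-0.14,0,0,0],[0.5,-0.6,-0.14,0,0,0],[0.5,-0.6,-0.14,0,0,0],[0.5,-0.6,-0.14,0,0,0],[0.5,-0.6,-0.14,0,0,0],[0.5,-0.6,-0.14,0,0,0],[0.5,-0.6,-0.14,0,0,0],[0.5,-0.6,-0.14,0,0,0],[0.5,-0.6,-0.14,0,0,0],[0.5,-0.6,-0.14,0,0,0],[0.5,-0.6,0,0,0,0],[0.5,-0.6,0,0,0,0],[0.5,-0.6,0,0,0,0],[0.5,-0.6,0,0,0,0],[0.5,-0.6,0,0,0,0],[0.5,-0.6,0,0,0,0],[0.5,-0.6,0,0,0,0],[0.5,-0.6,0,0,0,0],[0.5,-0.6,0,0,0,0],[0.5,-0.6,0,0,0,0]],
  ],
  claw=-1,
)

```text
clock: 2.15
ee_pos: [0.4937, 0.0967, 0.3003]
orientation: [0.989, 0.145, -0.0, 0.0]
contact_force: [-0.1, -1.1, 0.4]
finger_gap: 0.0937
finger_force: 0.0
```

Request:
play_rows(
  plan=[
    [[0.5,-0.6,0,0,0,0],[0.5,-0.6,0,0,0,0],[0.5,-0.6,0,0,0,0],[0.5,-0.6,0,0,0,0],[0.5,-0.6,0,0,0,0],[0,0,0,0,0,-1],[0,0,0,0,0,-1],[0,0,0,0,0,-1],[0,0,0,0,0,-1],[0,0,0,0,0,-1],[0,0,0,0,0,-1],[0,0,0,0,0,-1],[0,0,0,0,0,-1],[0,0,0,0,0,-1],[0,0,0,0,0,-1],[0,0,0,0,0,-1],[0,0,0,0,0,-1],[0,0,0,0,0,-1],[0,0,0,0,0,-1],[0,0,0,0,0,-1]],
  ],
)

```text
clock: 4.15
ee_pos: [0.5701, 0.2744, 0.3]
orientation: [0.784, 0.621, -0.0, -0.0]
contact_force: [-0.6, 0.1, -0.5]
finger_gap: 0.094
finger_force: 0.0
```

Request:
play_rows(
  plan=[
    [[0,0,0,0,0,-1],[0,0,0,0,0,-1],[0,0,0,0,0,-1],[0,0,0,0,0,-1],[0,0,0,0,0,-1],[0,0,0,0,0,-1],[0,0,0,0,0,-1],[0,0,0,0,0,-1],[0,0,0,0,0,-1],[0,0,0,0,0,-1],[0,0,0,0,0,-1],[0,0,0,0,0,-1],[0,0,0,0,0,-1],[0,0,0,0,0,-1],[0,0,0,0,0,-1],[0,0,0,0,0,-1],[0,0,0,0,0,-1],[0,0,0,0,0,-1],[0,0,0,0,0,-1],[0,0,0,0,0,-1]],
  ],
)

```text
clock: 6.15
ee_pos: [0.5702, 0.2744, 0.3]
orientation: [0.201, 0.98, -0.0, -0.0]
contact_force: [0.7, -1.5, -0.0]
finger_gap: 0.0939
finger_force: 0.0
```

Request:
play_rows(
  plan=[
    [[0,0,0,0,0,-1],[0,0,0,0,0,-1],[0,0,0,0,0,-1],[0,0,0,0,0,-0.2],[0,0,0,0,0,0]],
  ],
)

```text
clock: 6.65
ee_pos: [0.5703, 0.2744, 0.3002]
orientation: [0.093, 0.996, -0.0, -0.0]
contact_force: [0.1, -0.2, 0.3]
finger_gap: 0.0939
finger_force: 0.0
```

```bash
python3 - <<'E'
from h import *
st=read_state();im=capture('wrist');save('w1',im);np.save('pics/w1.npy',im)
import pickle;pickle.dump(st,open('pics/w1.pkl','wb'))
M=R.from_quat(st['orientation']).as_matrix();print(st['clock'],st['ee_pos'],st['joint_pos'],'psi',np.degrees(np.arctan2(M[1,1],M[0,1])),M[2])
c=cam('wrist',st)
print('pred knob',proj(c,[.5708,.279,.109]),'seat',proj(c,[.537,.097,.103]))
E
```

```text
6.65 [0.57025637 0.2743772  0.30018147] [ 2.69580719e-01  1.57500681e-01  1.53162782e+00 -2.93443075e-05
  1.45292844e+00 -1.11529906e+00] psi 79.3479671007488 [ 4.04131102e-04 -2.30412268e-04 -9.99999892e-01]
pred knob (np.float64(319.1418788654919), np.float64(185.32666066662054)) seat (np.float64(145.8185076766025), np.float64(184.71730147722803))
```

View pics/w1.png

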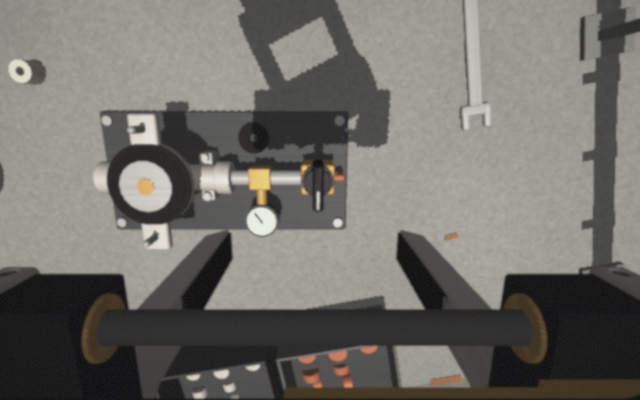

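The wrist view shows the knob wing at (318,186) and the plate at (146,186). Both are within 1 px of where my stand estimate puts them, so I go down on the knob.

Request:
play_rows(
  plan=[
    [[0,0.09,0.4,0,0,0],[0,0,0.5,0,0,0],[0,0,0.5,0,0,0],[0,0,0.5,0,0,0],[0,0,0.5,0,0,0],[0,0,0.5,0,0,0],[0,0,0.5,0,0,0],[0,0,0.4,0,0,0],[0,0,0,0,0,0],[0,0,0,0,0,0]],
  ],
)

```text
clock: 7.7
ee_pos: [0.5713, 0.2789, 0.1107]
orientation: [0.093, 0.996, -0.0, -0.0]
contact_force: [-0.0, 0.3, -0.0]
finger_gap: 0.0942
finger_force: 0.0
```

Request:
play_rows(
  plan=[
    [[0,0,0,0,0,0],[0,0,0,0,0,0],[0,0,0,0,0,0],[0,0,0,0,0,0],[0,0,0,0,0,0],[0,0,0,0,0,0],[0,0,0,0,0,0],[0,0,0,0,0,0],[0,0,0,0,0,0],[0,0,0,0,0,0]],
  ],
  claw=1,
  squeeze=45,
)

```text
clock: 8.7
ee_pos: [0.5712, 0.2789, 0.1105]
orientation: [0.092, 0.996, 0.0, 0.0]
contact_force: [-0.4, 0.4, 0.5]
finger_gap: 0.0172
finger_force: 0.0
```

Request:
play_rows(
  plan=[
    [[0,0,0,0,0,0],[0,0,0,0,0,0],[0,0,0,0,0,0],[0,0,0,0,0,0]],
  ],
)

```text
clock: 9.1
ee_pos: [0.5711, 0.2784, 0.1104]
orientation: [0.092, 0.996, -0.001, -0.0]
contact_force: [-2.3, -4.3, 0.8]
finger_gap: 0.0115
finger_force: 45.0
```

Request:
play_rows(
  plan=[
    [[0,0,0,0,0,1],[0,0,0,0,0,1],[0,0,0,0,0,1],[0,0,0,0,0,1],[0,0,0,0,0,1],[0,0,0,0,0,1],[0,0,0,0,0,1],[0,0,0,0,0,1],[0,0,0,0,0,1],[0,0,0,0,0,1],[0,0,0,0,0,1],[0,0,0,0,0,1],[0,0,0,0,0,1],[0,0,0,0,0,1],[0,0,0,0,0,1],[0,0,0,0,0,1]],
  ],
)

```text
clock: 10.7
ee_pos: [0.5719, 0.2792, 0.1105]
orientation: [0.607, 0.795, 0.001, 0.001]
contact_force: [3.1, -0.0, -2.8]
finger_gap: 0.0115
finger_force: 45.0
```

```bash
python3 -c "
from h import *
s=read_state();print(s['moment'],s['contact_force'],s['finger_gap'],s['finger_force'],s['joint_pos'][5])"
```

```text
[-0.21244444 -0.54524507  0.1550545 ] [ 3.05360293 -0.02262861 -2.77004427] 0.011485975315097152 45.02027928829193 0.009556480541260137
```

Request:
play_rows(
  plan=[
    [[0,0,0,0,0,1],[0,0,0,0,0,0.75],[0,0,0,0,0,0.5],[0,0,0,0,0,0]],
  ],
)

```text
clock: 11.1
ee_pos: [0.572, 0.2792, 0.1105]
orientation: [0.666, 0.746, 0.001, 0.001]
contact_force: [4.1, 0.2, -1.5]
finger_gap: 0.012
finger_force: 46.3
```

```bash
python3 -c "
from h import *
s=read_state();print(s['moment'],s['contact_force'],s['finger_gap'],s['finger_force'],s['joint_pos'][5])
M=R.from_quat(s['orientation']).as_matrix();print('psi',np.degrees(np.arctan2(M[1,1],M[0,1])))"
```

```text
[-0.12184246 -0.73978061  0.76359893] [ 4.14270031  0.19829025 -1.51507446] 0.012031832897585101 46.33629863412352 0.16253970787003014
psi 6.525353774490948
```

The twist moment jumped from 0.16 to 0.76 N m, so the knob is on its stop. I let go.

Request:
play_rows(
  plan=[
    [[0,0,0,0,0,0],[0,0,0,0,0,0],[0,0,0,0,0,0],[0,0,0,0,0,0],[0,0,0,0,0,0],[0,0,0,0,0,0],[0,0,0,0,0,0],[0,0,0,0,0,0],[0,0,0,0,0,0],[0,0,0,0,0,0]],
  ],
  claw=-1,
)

```text
clock: 12.1
ee_pos: [0.5712, 0.2787, 0.1104]
orientation: [0.667, 0.745, -0.0, 0.0]
contact_force: [-0.1, 0.1, -0.4]
finger_gap: 0.0885
finger_force: 0.0
```

Request:
play_rows(
  plan=[
    [[0,0,-0.4,0,0,0],[0,0,-0.5,0,0,0],[0,0,-0.5,0,0,0],[-0.44,-0.135,-0.5,0,0,0],[-0.44,-0.135,-0.5,0,0,0],[-0.44,-0.135,-0.2,0,0,0],[-0.44,-0.135,0,0,0,0],[-0.44,-0.135,0,0,0,0],[-0.44,-0.135,0,0,0,0],[-0.44,-0.135,0,0,0,0],[-0.44,-0.135,0,0,0,0],[0,0,0,0,0,0],[0,0,0,0,0,0]],
  ],
)

```text
clock: 13.4
ee_pos: [0.5373, 0.0979, 0.2406]
orientation: [0.667, 0.745, 0.0, 0.0]
contact_force: [0.4, 0.1, 0.4]
finger_gap: 0.0941
finger_force: 0.0
```

```bash
python3 - <<'E'
from h import *
import pickle
st=read_state();im=capture('wrist');save('w2',im);np.save('pics/w2.npy',im);pickle.dump(st,open('pics/w2.pkl','wb'))
c=cam('wrist',st);print(st['clock'],st['ee_pos'])
g=cv2.cvtColor(im,cv2.COLOR_RGB2HSV)
print('pred plate',proj(c,[.537,.097,.103]))
for s in (1,-1): print('dowel',proj(c,np.array([.537,.097,.119])+s*.06*np.array([.983,-.184,0])))
print('knob',proj(c,[.5708,.279,.109]))
m=((g[...,2]>150)&(g[...,1]<40)).astype(np.uint8)
n,l,s,ce=cv2.connectedComponentsWithStats(m)
for i in range(1,n):
    if s[i,4]>150: print(s[i],ce[i])
E
```

```text
13.4 [0.53725159 0.09791291 0.24063102]
pred plate (np.float64(312.8028449151409), np.float64(198.52032136344013))
dowel (np.float64(379.27846937690515), np.float64(222.54585797450937))
dowel (np.float64(244.1725809761462), np.float64(182.81968138034372))
knob (np.float64(384.15025863950825), np.float64(-29.41701163064917))
[    0     0   288    91 21833] [148.56497046  39.9033115 ]
[  206     0   434   309 42771] [430.30403778 171.11874868]
[349  22  25  43 599] [360.84808013  42.38898164]
[ 383   74   40   41 1221] [402.68222768  93.82800983]
[ 318   90   37   47 1053] [336.9325736  116.73219373]
[ 174  102   42   69 1516] [188.07783641 130.92875989]
[    0   154   237   154 21973] [101.12128521 221.01779457]
[296 170  32  27 616] [313.39123377 182.54707792]
[287 211  51  19 679] [311.71723122 219.28424153]
[574 213  14  20 179] [580.53631285 222.36871508]
[596 216  14  14 153] [602.7124183  222.63398693]
[619 216  18  13 175] [627.50857143 221.55428571]
[587 252  31  17 297] [601.71717172 259.30976431]
[  157   346   309    52 11319] [303.28703949 369.41169715]
```

View pics/w2.png

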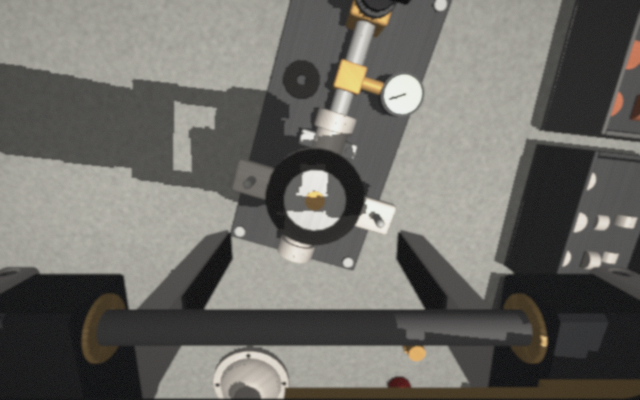

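The wrist view above the seat shows the plate at (314,199), with a dowel on each ear near (377,220) and (248,182). The knob is at the top edge. Next I refine these.

```bash
python3 - <<'E'
from h import *
import pickle
im=np.load('pics/w2.npy');st=pickle.load(open('pics/w2.pkl','rb'));c=cam('wrist',st)
tp=capture('top')
g=cv2.cvtColor(im,cv2.COLOR_RGB2GRAY)
m=((g<45)*255).astype(np.uint8);m[:140]=0;m[255:]=0;m[:,:255]=0;m[:,372:]=0
m=cv2.morphologyEx(m,cv2.MORPH_OPEN,np.ones((7,7)))
cs,h=cv2.findContours(m,cv2.RETR_CCOMP,cv2.CHAIN_APPROX_NONE)
for k in cs:
    if len(k)>60:
        e=cv2.fitEllipse(k);print(e,[onz(c,*e[0],z).round(4) for z in (.095,.103)])
f=lambda im,x,y,w,h,k:cv2.resize(im[y:y+h,x:x+w],None,fx=k,fy=k,interpolation=cv2.INTER_CUBIC)
a=f(im,225,135,200,110,4);b=f(tp,200,160,50,40,5)
o=np.zeros((200,800,3),np.uint8);o[:,:250]=b
save('crop2',np.vstack([np.clip(a.astype(float)*1.6,0,255).astype(np.uint8)[:400],o])[:600])
E
```

```text
((313.6982116699219, 193.65194702148438), (82.37652587890625, 90.96501922607422), 79.59363555908203) [array([0.5375, 0.0997, 0.095 ]), array([0.5373, 0.1015, 0.103 ])]
```

View pics/crop2.png

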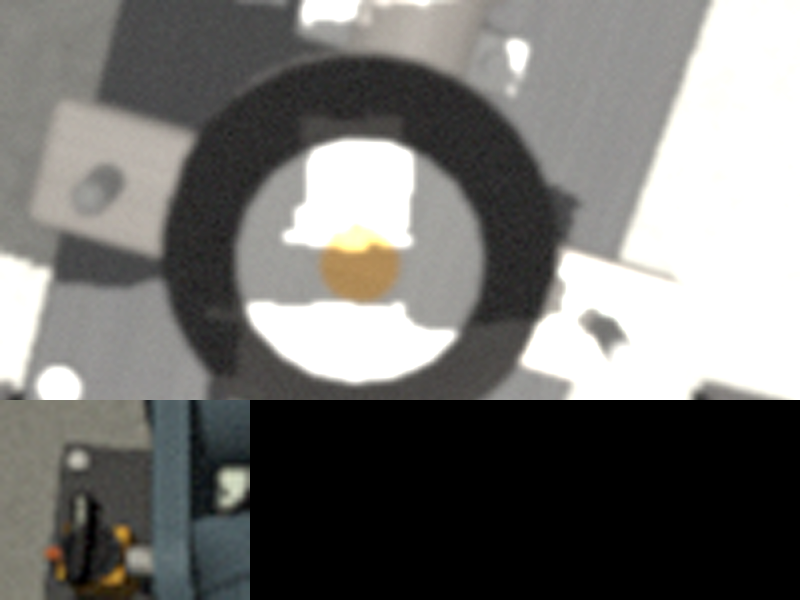

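The knob is back at rest in the top view. The plate centre is at about (315,200). I zoom on the dowels to fix the seat.

```bash
python3 - <<'E'
from h import *
im=np.load('pics/w2.npy')
f=lambda x,y,k:cv2.resize(im[y:y+40,x:x+40],None,fx=10,fy=10,interpolation=cv2.INTER_CUBIC)*np.array([k])
a=np.hstack([f(230,163,2.2),f(358,197,1.0)])
save('crop3',np.clip(a,0,255).astype(np.uint8))
E
```

```text
(no output)
```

View pics/crop3.png

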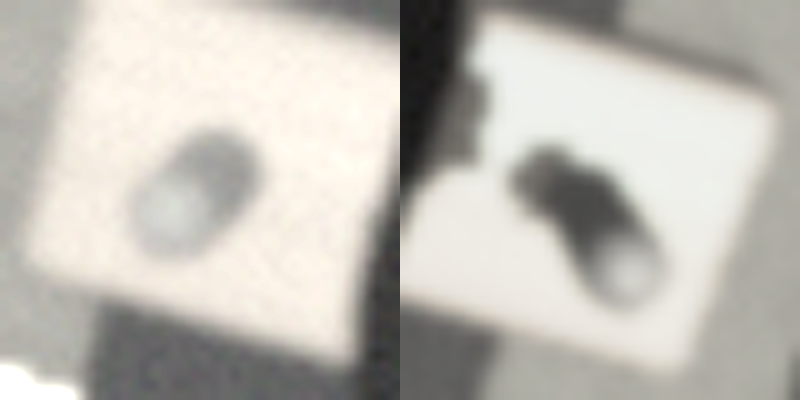

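```bash
python3 - <<'E'
from h import *
import pickle
st=pickle.load(open('pics/w2.pkl','rb'));c=cam('wrist',st)
a=onz(c,247.5,183.5,.115);b=onz(c,379.3,222.6,.115);print(a,b,(a+b)/2,np.hypot(*(b-a)[:2]),np.degrees(np.arctan2(*(b-a)[[1,0]])))
print('base',onz(c,250.8,180.3,.095),'plate',onz(c,315.0,199.7,.103))
M=R.from_quat(st['orientation']).as_matrix()
print('seat-TCP in tool',M.T@((a+b)/2-st['ee_pos']),M.T@(onz(c,315,199.7,.103)-st['ee_pos']))
E
```

```text
[0.48011152 0.10689305 0.115     ] [0.59696524 0.08472327 0.115     ] [0.53853838 0.09580816 0.115     ] 0.11893818311395397 -10.74261926351616
base [0.47934964 0.10581484 0.095     ] plate [0.53907812 0.09613253 0.103     ]
seat-TCP in tool [-0.002273    0.00099418  0.12563075] [-0.00201402  0.00156152  0.13763106]
```

Request:
play_rows(
  plan=[
    [[-0.5,-0.1,0,0,0,0],[-0.8,-0.1,0,0,0,0],[-0.8,-0.1,0,0,0,0],[-0.8,-0.1,0,0,0,0],[-0.8,-0.1,0,0,0,0],[-0.8,-0.1,0,0,0,0],[-0.8,-0.1,0,0,0,0],[-0.8,-0.1,0,0,0,0],[-0.8,-0.1,0,0,0,0],[-0.8,-0.1,0,0,0,0],[-0.8,-0.1,0.2,0,0,0],[-0.8,-0.1,0.5,0,0,0],[-0.8,-0.1,0.5,0,0,0],[0,0,0.5,0,0,0],[0,0,0,0,0,0],[0,0,0,0,0,0]],
  ],
)

```text
clock: 15.1
ee_pos: [0.5295, -0.4102, 0.1553]
orientation: [0.666, 0.746, 0.0, -0.001]
contact_force: [-0.8, 0.4, 0.8]
finger_gap: 0.0939
finger_force: 0.0
```

```bash
python3 - <<'E'
from h import *
import pickle
st=read_state();im=capture('wrist');save('w3',im);np.save('pics/w3.npy',im);pickle.dump(st,open('pics/w3.pkl','wb'))
c=cam('wrist',st);print(st['clock'],st['ee_pos'])
o=np.array([.5287,-.411,0]);a=np.radians(-29.2);x=np.array([np.cos(a),np.sin(a),0])
print('plug',proj(c,o+[0,0,.086]),'holes',proj(c,o+.06*x+[0,0,.01]),proj(c,o-.06*x+[0,0,.01]))
E
```

```text
15.1 [ 0.52945644 -0.41018851  0.15525034]
plug (np.float64(311.97153366168436), np.float64(221.60486406767467)) holes (np.float64(364.11543270827013), np.float64(232.52256157957925)) (np.float64(257.78062356031745), np.float64(158.39462916158664))
```

View pics/w3.png

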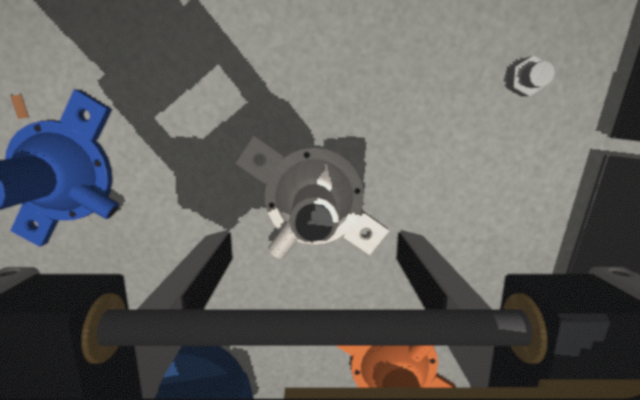

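The wrist view shows the cover's ear holes at about (366,233) and (260,158), its tower top at (317,221), and its vent down-left at (283,243). Next I refine the holes and plug numerically.

```bash
python3 - <<'E'
from h import *
import pickle
im=np.load('pics/w3.npy');st=pickle.load(open('pics/w3.pkl','rb'));c=cam('wrist',st)
g=cv2.GaussianBlur(cv2.cvtColor(im,cv2.COLOR_RGB2GRAY),(3,3),0).astype(float)
M=R.from_quat(st['orientation']).as_matrix()
H=[]
for u,v in ((366,233),(260,158)):
    w=g[v-9:v+10,u-9:u+10];t=(np.median(w)+w[6:13,6:13].min())/2
    m=(w<t).astype(np.uint8);n,l,s,ce=cv2.connectedComponentsWithStats(m);k=l[9,9];print(s[k],ce[k]+[u-9,v-9])
    H.append(onz(c,*(ce[k]+[u-9,v-9]),.008))
a,b=H;mid=(a+b)/2
print(a,b,mid,np.hypot(*(a-b)[:2]),np.degrees(np.arctan2(*(a-b)[[1,0]])))
print('rel tool',M.T@(mid-st['ee_pos']))
m=((g<75)*255).astype(np.uint8);m[:190]=0;m[250:]=0;m[:,:285]=0;m[:,350:]=0
cv2.imwrite('pics/z.png',cv2.resize(im[185:255,280:355,::-1],None,fx=8,fy=8,interpolation=cv2.INTER_CUBIC))
E
```

```text
[ 4  6 10  9 67] [366.01492537 234.37313433]
[ 3  5 11 11 96] [259.04166667 159.14583333]
[ 0.58354317 -0.44257828  0.008     ] [ 0.47719393 -0.38255176  0.008     ] [ 0.53036855 -0.41256502  0.008     ] 0.12212020191635334 -29.441610122383143
rel tool [-0.00261628  0.00071362  0.14724737]
```

View pics/z.png

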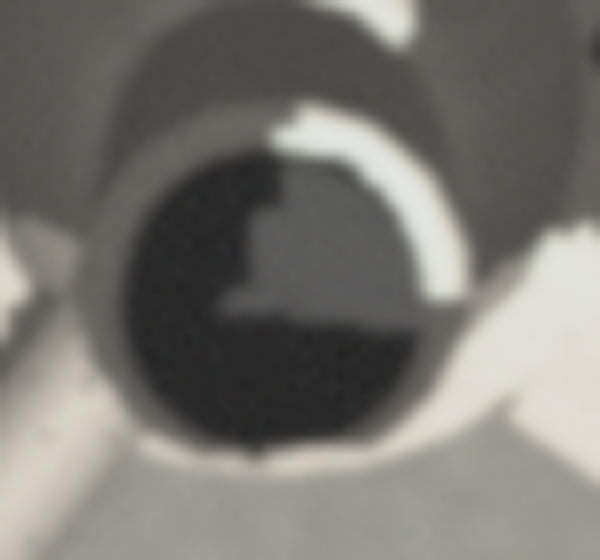

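The tower centre refines to about (314,222), which puts the cover axis at (0.530, -0.412) with yaw about -29.4°. That agrees with the first views. I grasp it.

Request:
play_rows(
  plan=[
    [[-0.044,0.014,0.3,0,0,0],[0,0,0.4,0,0,0],[0,0,0.4,0,0,0],[0,0,0.4,0,0,0],[0,0,0.27,0,0,0],[0,0,0,0,0,0]],
  ],
)

```text
clock: 15.75
ee_pos: [0.5292, -0.4119, 0.0649]
orientation: [0.666, 0.746, 0.0, -0.002]
contact_force: [-0.2, -0.5, -0.3]
finger_gap: 0.0945
finger_force: 0.0
```

Request:
play_rows(
  plan=[
    [[0,0,0,0,0,0],[0,0,0,0,0,0],[0,0,0,0,0,0],[0,0,0,0,0,0],[0,0,0,0,0,0],[0,0,0,0,0,0],[0,0,0,0,0,0],[0,0,0,0,0,0],[0,0,0,0,0,0],[0,0,0,0,0,0],[0,0,0,0,0,0]],
  ],
  claw=1,
  squeeze=50,
)

```text
clock: 16.85
ee_pos: [0.5297, -0.4133, 0.0669]
orientation: [0.667, 0.745, -0.0, -0.0]
contact_force: [-0.5, 0.7, 0.5]
finger_gap: 0.0353
finger_force: 50.0
```

```bash
python3 - <<'E'
from h import *
import pickle
st=read_state();im=capture('wrist');save('w4',im);np.save('pics/w4.npy',im);pickle.dump(st,open('pics/w4.pkl','wb'))
c=cam('wrist',st);print(st['clock'],st['ee_pos'],st['contact_force'],st['finger_gap'],st['finger_force'])
g=cv2.GaussianBlur(cv2.cvtColor(im,cv2.COLOR_RGB2GRAY),(3,3),0).astype(float)
M=R.from_quat(st['orientation']).as_matrix();print(np.degrees(np.arctan2(M[1,1],M[0,1])))
o=np.array([.530,-.412,0]);a=np.radians(-29.4);x=np.array([np.cos(a),np.sin(a),0])
for s in (1,-1):
    p=proj(c,o+s*.06*x+[0,0,.01]);print(p,onz(c,*p,.01))
print('plug',proj(c,[.53,-.412,.086]))
E
```

```text
16.85 [ 0.52973716 -0.41330607  0.06692692] [-0.45237647  0.66336194  0.47548411] 0.035321508621444224 50.000102519989014
6.402826366478623
(np.float64(384.56854242200853), np.float64(272.89466459734433)) [ 0.58227283 -0.44145423  0.01      ]
(np.float64(237.10236191673016), np.float64(171.767661397697)) [ 0.47772717 -0.38254577  0.01      ]
plug (np.float64(313.6827537640212), np.float64(278.0650061618318))
```

```bash
python3 - <<'E'
from h import *
import pickle
im=np.load('pics/w4.npy');st=pickle.load(open('pics/w4.pkl','rb'));c=cam('wrist',st)
f=lambda x,y:cv2.resize(im[y:y+50,x:x+50],None,fx=8,fy=8,interpolation=cv2.INTER_CUBIC)
save('crop4',np.clip(np.hstack([f(212,147)*1.5,f(360,248)*1.]),0,255).astype(np.uint8))
g=cv2.GaussianBlur(cv2.cvtColor(im,cv2.COLOR_RGB2GRAY),(3,3),0).astype(float)
M=R.from_quat(st['orientation']).as_matrix();H=[]
for u,v in ((385,273),(237,172)):
    w=g[v-14:v+15,u-14:u+15];t=(np.percentile(w,70)+np.percentile(w,2))/2
    m=(w<t).astype(np.uint8);n,l,s,ce=cv2.connectedComponentsWithStats(m)
    for k in range(1,n):
        if s[k,4]>40: print(s[k],ce[k]+[u-14,v-14],M.T@(onz(c,*(ce[k]+[u-14,v-14]),.01)-st['ee_pos']))
E
```

```text
[ 18  16  11  13 129] [394.27906977 281.30232558] [-0.04019022  0.05612725  0.05691087]
[  6   6  17  16 220] [237.15       171.41363636] [ 0.03658984 -0.04819967  0.0569409 ]
```

View pics/crop4.png

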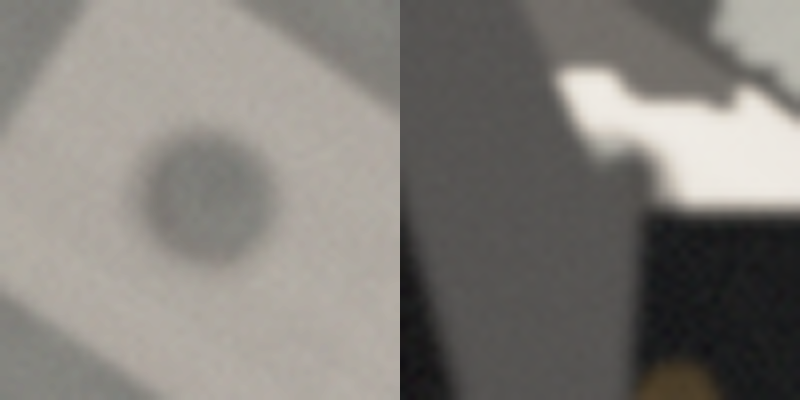

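The left ear hole shows at (237,171), about 60 mm from the tool axis. The right one is behind the finger. The grip is centred with a 35.3 mm gap, so I lift and carry.

Request:
play_rows(
  plan=[
    [[0,0,-0.2,0,0,0],[0,0,-0.4,0,0,0],[0,0,-0.5,0,0,0],[0,0,-0.5,0,0,0],[0,0,-0.5,0,0,0],[0,0,-0.5,0,0,0],[0,0,-0.5,0,0,0],[0,0,-0.4,0,0,0],[0,0,-0.1,0,0,0],[0,0,0,0,0,0]],
  ],
)

```text
clock: 17.9
ee_pos: [0.5299, -0.4132, 0.2473]
orientation: [0.666, 0.746, 0.0, 0.0]
contact_force: [0.3, -0.1, -4.5]
finger_gap: 0.0354
finger_force: 50.0
```

Request:
play_rows(
  plan=[
    [[0.2,0.03,0,0,0,0],[0.4,0.06,0,0,0,0],[0.6,0.08,0,0,0,0],[0.7,0.09,0,0,0,0],[0.7,0.09,0,0,0,0],[0.7,0.09,0,0,0,0],[0.7,0.09,0,0,0,0],[0.7,0.09,0,0,0,0],[0.7,0.09,0,0,0,0],[0.7,0.09,0,0,0,0],[0.7,0.09,0,0,0,0],[0.7,0.09,0,0,0,0],[0.7,0.09,0,0,0,0],[0.7,0.09,0,0,0,0],[0.6,0.08,0,0,0,0],[0.4,0.06,0,0,0,0],[0.18,0.01,0,0,0,0],[0,0,0,0,0,0]],
  ],
)

```text
clock: 19.7
ee_pos: [0.5377, 0.0959, 0.2457]
orientation: [0.666, 0.746, -0.001, -0.001]
contact_force: [0.4, -0.8, -3.5]
finger_gap: 0.0353
finger_force: 50.0
```

Request:
play_rows(
  plan=[
    [[0,0,0,0,0,-0.6],[0,0,0,0,0,-0.8],[0,0,0,0,0,-0.8],[0,0,0,0,0,-0.8],[0,0,0,0,0,-0.8],[0,0,0,0,0,-0.875],[0,0,0,0,0,0],[0,0,0,0,0,0],[0,0,0,0,0,0],[0,0,0,0,0,0]],
  ],
)

```text
clock: 20.7
ee_pos: [0.5387, 0.0946, 0.2469]
orientation: [0.537, 0.844, -0.0, -0.0]
contact_force: [0.6, -0.5, -4.0]
finger_gap: 0.0356
finger_force: 50.0
```

```bash
python3 - <<'E'
from h import *
import pickle
P=[]
for i in range(4):
    s=read_state();im=capture('wrist');P.append(s['ee_pos']);
np.save('pics/w5.npy',im)
pickle.dump(s,open('pics/w5.pkl','wb'))
print(np.array(P),s['contact_force'],s['moment'],s['finger_gap'],s['finger_force'],s['clock'])
M=R.from_quat(s['orientation']).as_matrix();print(np.degrees(np.arctan2(M[1,1],M[0,1])),M[2])
c=cam('wrist',s)
z=s['ee_pos'][2]-.057
g=cv2.GaussianBlur(cv2.cvtColor(im,cv2.COLOR_RGB2GRAY),(3,3),0).astype(float)
u,v=237,172
for q in (30,50,70):
    w=g[v-14:v+15,u-14:u+15];t=(np.percentile(w,q)+np.percentile(w,2))/2
    m=(w<t).astype(np.uint8);n,l,st,ce=cv2.connectedComponentsWithStats(m)
    for k in range(1,n):
        if st[k,4]>40: print(t,st[k],ce[k]+[u-14,v-14])
t=np.array([.5387,.0946])-np.mean(P,0)[:2];print('to go tool x,y',M[:2,:2].T@t)
E
```

```text
[[0.53868266 0.09462379 0.24686156]
 [0.53868743 0.09473106 0.24688882]
 [0.53870659 0.09477724 0.24693208]
 [0.5387109  0.09484403 0.24692586]] [-0.14999023  0.01418697 -4.27815354] [-0.03222624 -0.12512779 -0.00922828] 0.03546625848363818 49.99845027923584 20.85
25.09133392110329 [-2.10760021e-05 -3.81182467e-05 -9.99999999e-01]
77.5 [ 11   8  11  12 103] [239.38834951 171.80582524]
83.5 [  9   7  14  14 133] [239.10526316 171.78195489]
84.5 [  9   7  14  14 135] [239.00740741 171.81481481]
to go tool x,y [-1.31754016e-04 -5.82627498e-05]
```

Request:
play_rows(
  plan=[
    [[0,0,0.2,0,0,0],[0,0,0.3,0,0,0],[0,0,0.3,0,0,0],[0,0,0.2,0,0,0],[0,0,0.1,0,0,0],[0,0,0.04,0,0,0],[0,0,0.04,0,0,0],[0,0,0.04,0,0,0],[0,0,0.04,0,0,0],[0,0,0,0,0,0],[0,0,0,0,0,0]],
  ],
)

```text
clock: 22.0
ee_pos: [0.5388, 0.0949, 0.1841]
orientation: [0.537, 0.844, 0.0, 0.0]
contact_force: [-0.8, 1.0, -4.6]
finger_gap: 0.0356
finger_force: 50.0
```

```bash
python3 - <<'E'
from h import *
s=read_state();print(s['ee_pos'],s['contact_force'],s['moment'],s['finger_gap'],s['clock'])
E
```

```text
[0.53880557 0.09487021 0.1841197 ] [-0.78708285  0.96004974 -4.57058972] [-0.02778023 -0.08363814  0.01677483] 0.035566301698509835 22.0
```

Request:
play_rows(
  plan=[
    [[0,0,0.04,0,0,0],[0,0,0.04,0,0,0],[0,0,0.04,0,0,0],[0,0,0,0,0,0],[0,0,0,0,0,0]],
  ],
)

```text
clock: 22.5
ee_pos: [0.5387, 0.0949, 0.1779]
orientation: [0.537, 0.844, -0.0, -0.0]
contact_force: [0.4, -0.1, -3.8]
finger_gap: 0.0354
finger_force: 50.0
```

```bash
python3 - <<'E'
from h import *
s=read_state();print(s['ee_pos'],s['contact_force'],s['moment'],s['finger_gap'],s['clock'])
E
```

```text
[0.53867021 0.09485167 0.1778517 ] [ 0.37510904 -0.06308198 -3.76503462] [-0.03435758 -0.09980963  0.00564805] 0.03537789139340711 22.5
```

The underside is 8 mm past the dowel tips with no side load, so both dowels are in their holes. I press on.

Request:
play_rows(
  plan=[
    [[0,0,0.04,0,0,0],[0,0,0.04,0,0,0],[0,0,0.04,0,0,0],[0,0,0.04,0,0,0],[0,0,0.04,0,0,0],[0,0,0.04,0,0,0],[0,0,0,0,0,0],[0,0,0,0,0,0]],
  ],
)

```text
clock: 23.3
ee_pos: [0.5388, 0.0949, 0.1664]
orientation: [0.537, 0.844, -0.0, -0.0]
contact_force: [-3.2, 0.5, 2.8]
finger_gap: 0.0355
finger_force: 50.0
```

```bash
python3 - <<'E'
from h import *
s=read_state();print(s['ee_pos'],s['contact_force'],s['moment'],s['finger_gap'],s['clock'])
E
```

```text
[0.53875149 0.09485236 0.16642809] [-3.17427693  0.45878518  2.75407067] [-0.10093213  0.64655796 -0.05662233] 0.035475033296133295 23.3
```

Request:
play_rows(
  plan=[
    [[0,0,0.03,0,0,0],[0,0,0.03,0,0,0],[0,0,0.02,0,0,0],[0,0,0.02,0,0,0],[0,0,0,0,0,0],[0,0,0,0,0,0]],
  ],
)

```text
clock: 23.9
ee_pos: [0.5388, 0.0949, 0.1619]
orientation: [0.536, 0.844, -0.0, 0.0]
contact_force: [-5.5, -0.9, 7.6]
finger_gap: 0.0355
finger_force: 50.0
```

```bash
python3 - <<'E'
from h import *
s=read_state();print(s['ee_pos'],s['orientation'],s['contact_force'],s['moment'],s['finger_gap'],s['clock'])
E
```

```text
[0.53882103 0.09488897 0.16190053] [ 5.36476603e-01  8.43915192e-01 -4.12559933e-05  4.32639100e-05] [-5.53906921 -0.89556975  7.5910772 ] [-0.17896464  1.14806963  0.00310048] 0.035492942953545555 23.9
```

Request:
play_rows(
  plan=[
    [[0.005,-0.01,0.01,0,0,0],[0.005,-0.01,0.01,0,0,0],[0,0,0.01,0,0,0],[0,0,0,0,0,0],[0,0,0,0,0,0]],
  ],
)

```text
clock: 24.4
ee_pos: [0.5388, 0.0949, 0.1619]
orientation: [0.536, 0.844, 0.001, 0.001]
contact_force: [-4.3, 0.2, 13.0]
finger_gap: 0.0354
finger_force: 50.0
```

```bash
python3 - <<'E'
from h import *
s=read_state();print(s['ee_pos'],s['contact_force'],s['moment'],s['finger_gap'],s['clock'])
E
```

```text
[0.53879004 0.09486928 0.16186662] [-4.26807661  0.19713173 12.95224456] [-0.20202152  1.33804643 -0.02391927] 0.03542806900176983 24.4
```

Request:
play_rows(
  plan=[
    [[0.005,-0.01,0.02,0,0,0],[0.005,-0.01,0.02,0,0,0],[0,0,0.02,0,0,0],[0,0,0,0,0,0],[0,0,0,0,0,0],[0,0,0,0,0,0]],
  ],
  squeeze=58,
)

```text
clock: 25.0
ee_pos: [0.5388, 0.0948, 0.1618]
orientation: [0.536, 0.844, 0.001, 0.002]
contact_force: [-8.6, -0.9, 25.9]
finger_gap: 0.0352
finger_force: 58.1
```

```bash
python3 - <<'E'
from h import *
s=read_state();print(s['ee_pos'],s['contact_force'],s['moment'],s['finger_gap'],s['finger_force'],s['clock'])
M=R.from_quat(s['orientation']).as_matrix();print(M[2],np.degrees(np.arctan2(M[1,1],M[0,1])))
im=capture('scene');np.save('pics/s6.npy',im);c=cam('scene')
# numeric check: cover plug (dark) centre expected at seat + .086
e=proj(c,[.5387,.0957,.181]);print('plug expected',e)
E
```

```text
[0.53880411 0.09484979 0.16184217] [-8.61665895 -0.85794479 25.8817644 ] [-0.27032993  2.48314268 -0.0335267 ] 0.035227184207370005 58.058152198791504 25.0
[-0.00254956  0.00396503 -0.99998889] 25.12756343460763
plug expected (np.float64(365.7041346193208), np.float64(199.25784060475735))
```

The z reading is on a hard stop, but the moment shows the load is biased to the -x side. I relieve the side force.

Request:
play_rows(
  plan=[
    [[0.006,-0.013,0,0,0,0],[0.006,-0.013,0,0,0,0],[0,0,0,0,0,0],[0,0,0,0,0,0],[0,0,0,0,0,0]],
  ],
)

```text
clock: 25.55
ee_pos: [0.5386, 0.0947, 0.1619]
orientation: [0.536, 0.844, 0.002, 0.004]
contact_force: [-2.1, 0.1, 22.0]
finger_gap: 0.0354
finger_force: 58.1
```

```bash
cat > f.py <<'E'
from h import *
s=read_state();F=s['contact_force'];m=s['moment'];M=R.from_quat(s['orientation']).as_matrix()
print(s['ee_pos'],F,m,s['finger_gap'],s['clock'])
print('tilt',M[:2,2],'load x',-(m[1]+.207*F[0])/F[2],'load y',(m[0]-.207*F[1])/F[2])
E
python3 f.py
```

```text
[0.5386384  0.09474348 0.16194251] [-2.10902864  0.07025901 21.98444145] [-0.18938018  1.64831031 -0.01805352] 0.03539242605304113 25.55
tilt [ 0.00834827 -0.00049139] load x -0.055118133728503944 load y -0.009275823300072122
```

Request:
play_rows(
  plan=[
    [[0,0,0,0.11,0.05,0],[0,0,0,0.11,0.05,0],[0,0,0,0,0,0],[0,0,0,0,0,0],[0,0,0,0,0,0]],
  ],
)

```text
clock: 26.05
ee_pos: [0.539, 0.095, 0.1619]
orientation: [0.537, 0.844, -0.002, -0.003]
contact_force: [-6.8, -1.1, 22.0]
finger_gap: 0.0353
finger_force: 58.0
```

```bash
python3 f.py
```

```text
[0.53895545 0.09498236 0.16191607] [-6.79391736 -1.07633532 21.9649856 ] [ 0.09830731  0.47421944 -0.01072355] 0.03529538170532795 26.05
tilt [-6.47017531e-03 -8.44773956e-05] load x 0.0424366976191797 load y 0.0146191179738522
```

Request:
play_rows(
  plan=[
    [[0,0,0,-0.05,-0.022,0],[0,0,0,-0.045,-0.02,0],[0,0,0,0,0,0],[0,0,0,0,0,0],[0,0,0,0,0,0]],
  ],
)

```text
clock: 26.55
ee_pos: [0.5388, 0.0949, 0.1618]
orientation: [0.537, 0.844, -0.0, 0.0]
contact_force: [-4.9, -0.3, 21.2]
finger_gap: 0.0353
finger_force: 58.0
```

```bash
python3 f.py
```

```text
[0.53880858 0.09486769 0.16183544] [-4.91901334 -0.33804163 21.22516896] [-0.092658    0.82508212  0.01075096] 0.03525616596414824 26.55
tilt [-1.37347294e-05 -2.12425960e-04] load x 0.009100217105174906 load y -0.0010687022241860353
```

The tilt is zero, the load is centred, and the underside is at 0.0949 m against the 0.095 m seat. I hold for a second to check it is stable, then hand in.

Request:
play_rows(
  plan=[
    [[0,0,0,0,0,0],[0,0,0,0,0,0],[0,0,0,0,0,0],[0,0,0,0,0,0],[0,0,0,0,0,0],[0,0,0,0,0,0],[0,0,0,0,0,0],[0,0,0,0,0,0],[0,0,0,0,0,0],[0,0,0,0,0,0]],
  ],
)

```text
clock: 27.55
ee_pos: [0.5388, 0.0949, 0.1618]
orientation: [0.537, 0.844, -0.0, 0.0]
contact_force: [-5.6, 0.1, 21.8]
finger_gap: 0.0353
finger_force: 58.0
```

```bash
python3 f.py && python3 -c "
from plant import finish_job,read_state
import numpy as np
s=read_state()
print(finish_job() if abs(s['ee_pos'][2]-.1618)<.0006 and s['contact_force'][2]>14 else 'not handed in')"
```

```text
[0.53881065 0.09487222 0.16184976] [-5.63757059  0.05326609 21.80659836] [-0.04621997  0.89855414  0.00765366] 0.03525220282176642 27.55
tilt [-8.00675408e-06 -2.05038539e-04] load x 0.012309254480919811 load y -0.0026251712674271207
the job is handed in; nothing more can be done
None
```

The job is handed in: I bled the line first (knob twisted to its stop, then sprung back), then fitted the eared spring case over both dowels with its vent on the outlet side; it is held pressed shut at about 22 N, level, with its underside at 94.9 mm (seat 95 mm), though closure is inferred from the arm's readings, not seen in a final picture.

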